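# Set up the folding crate for the next cheeses

### The job

Set up the half-folded green crate under the tool rail: swing both of its end walls up about their bottom hinges until each stands up against its stop with its orange latch snapped in, then let go; no two of these walls stop at quite the same angle, so feel for the stop and do not strain the crate against it. Leave the cheeses and tools around it where they are and do not knock against the rail.

Things in the scene. Friction and masses are not known exactly. Their poses are not given: they have to be found in the camera images.
- crate: Green plastic folding crate, 280 mm long (its x axis), 200 mm wide (its y axis), 150 mm high, fast on the bench. Origin: centre of its underside; z up; its +x axis points to the far end, away from the robot. Its two long side walls (7 mm thick, inner faces 93 mm either side of the middle, tops at 150 mm) already stand. Its floor is 6 mm thick and is empty. The two end walls are hinged at the bottom, at the far and the near end, and lean inwards, half folded.
- far_hinge (a point): Middle of the far end wall's hinge line: in the crate's frame 118 mm to +x of its origin and 34 mm up. The hinge line runs along the crate's y.
- near_hinge (a point): Middle of the near end wall's hinge line: in the crate's frame 118 mm to -x of its origin and 34 mm up. The hinge line runs along the crate's y.
- far_rim (a point): Middle of the free (top) edge of the far end wall, 112 mm from its hinge line. The wall is a slab 168 mm wide and 8 mm thick, centred on the plane through hinge line and rim; its inner face (towards the crate's floor) is plain, on its outer face it has a lip at the rim, standing out 5 mm, and the orange latch bar.
- near_rim (a point): The same for the near end wall: middle of its free edge, 112 mm from its hinge line; the same slab.
- far_wall (a joint): Angle of the far end wall (rad): 0 lying flat, pointing to the near end; 1.571 exactly upright; 0.6 to 1.0 to begin with. Its stiff hinge (0.15 N m) lets it stay where it is left. After 1.15 its latch drags up a ramp (8 to 12 N at the rim in all), slides on more easily, and snaps in somewhere between 1.46 and 1.68; 0.03 later the wall meets its hard stop.
- near_wall (a joint): Angle of the near end wall (rad), likewise: 0 lying flat, pointing to the far end; 1.571 exactly upright; the same hinge and latch. The clips of this used crate do not sit true, so each wall has its own snap angle and stop: push until the stop is felt, not to a reckoned angle. Once snapped in, the clip holds the wall up.
- far_latch (a joint): Sprung orange latch bar across the outer face of the far wall, 85 mm from its hinge line, with a pin at each end (m): 0 at rest or snapped in; pressed towards the hinge, up to 0.0065, by the clips (7 mm ribs on the side walls) while the wall passes them (over 0.003 from 1.4 rad on until it snaps in). It snaps in by itself.
- near_latch (a joint): The same latch bar on the near wall. Walls, clips and floor of the crate bear a push of 30 N without harm; more strains them. Felt at a fingertip, the latch gives way at 8 to 12 N, the stop does not.
- rail: Steel tool rail: a level tube 24 mm thick and 1 m long, along y, its axis 300 mm above the bench. Origin: on the bench, straight below the middle of the tube. It crosses over the far part of the crate, 0 to 55 mm short of the far hinge line, so a tool that points straight down cannot reach the far wall all the way up: it has to lean, coming in from the robot's side. Posts 0.5 m to either side, with brushes hanging near them.
- gold_wheel: Golden cheese wheel, 130 mm across, 65 mm high, loose beside the crate. Origin: centre of its underside. Leave it alone.
- pale_wheel: Pale cheese wheel, 120 mm across, 75 mm high, loose beside the crate. Origin: centre of its underside. Leave it alone.
- brush: Rind brush with a wooden handle, 200 mm long, lying on the bench. Origin: middle of its underside. Leave it alone.
- trier: Cheese trier: steel tube with a wooden cross handle, 140 mm long, lying on the bench. Origin: on its underside, 50 mm from the outer face of the handle. Leave it alone.

How it is judged:
At the end, for the whole second after the job is handed in: Both end walls stand up (beyond 1.42 rad, 81 degrees) and still, each with its latch snapped in (latch within 2 mm of its rest position) (value of joint each of far_wall, near_wall above 1.42 rad and value of joint each of far_latch, near_latch below 0.002 m and velocity of joint each of far_wall, near_wall below 0.05 rad/s); the robot touches nothing.
It fails at once if a cheese wheel or a tool beside the crate is moved by more than 30 mm (distance of any of gold_wheel, pale_wheel, brush, trier from where it was at the start of the episode above 0.03 m).
It fails at once if the crate is strained: the fingers press on it or its walls with more than 35 N (contact force between crate and the fingers above 35 N).
It fails at once if the rail is knocked (more than 8 N) (contact force between rail and anything else above 8 N).
It also fails if it takes over 67 s, if anything falls off the work surface, if the arm or the gripper's body presses on something with over 40 N, if the wrist force passes 120 N, or if a joint passes its speed limit or range.

### The arm

A 7-joint arm with a two-finger parallel gripper is mounted at the origin on the work surface. World frame = base frame: x ahead of the robot, y to its left, z up, the work surface at z = 0. Lengths are in m, angles in rad, forces in N, time in s.
With the tool pointing down it reaches from about 0.4 to 0.85 m from the base axis. Payload 4.4 kg.
Tool frame: the origin (TCP) lies between the finger pads; the fingertips stand 11 mm ahead of it and the grasp point (between the pads) lies 8 mm behind it; z points along the fingers, x is the direction in which the jaws open and shut, and the axes are right-handed (so a half turn about z gives the same grasp; the last joint's range is limited). The gripper opens to 94 mm and grips with 3 to 60 N. Pads are 16 mm wide; open, the fingers measure 119 mm over their backs; the gripper's body (75 mm by 177 mm) begins 78 mm behind the grasp point.
Start: joints at [1.207, 0.628, 0.038, 1.517, -0.027, 0.996, -0.02], TCP at [0.191, -0.621, 0.18] pointing down, gripper open.
Joint ranges: [-3.06, 3.06], [-0.37, 2.12], [-1.25, 1.32], [0.18, 2.47], [-1.1, 4.24], [0.23, 1.98], [-2.94, 2.94]. Speed limits (rad/s): [2.57, 2.57, 3.14, 3.14, 3.14, 3.14, 3.14].

### API

Orientations are given as [roll, pitch, yaw] about the fixed x, y, z axes, in that order (R = Rz(yaw) Ry(pitch) Rx(roll)).
In Python, from rig import sense, get_image, close_job gives the robot as it stands. The module is installed in compiled form; this text tells all that it offers.
- The arm moves only by the tool servo_tool, never from a script. Its argument "deltas" is a list of rows, each a list of 7 numbers: the shift along the tool's x, y, z in m, then the turn, a rotation vector about the tool's x, y, z in degrees, then the closure, from -1 (fully open) to 1 (shut). In form: [[x, y, z, rx, ry, rz, hand], ...]. A call has exactly 10 rows; each row shifts and turns the commanded pose from where the row before left it, along the tool's axes as they then stand; what a row does not reach is not made up. A row lasts 1/8 s, in which the tool goes at most 62.5 mm and 10.7 degrees, less where a joint would pass 70% of its speed; a pose out of reach is approached as far as the arm can. A call with a gripper value outside its range is refused whole. The fingers move at their own pace and stop on an object; the grip force is fixed at half the most. Time passes only in rows, so rows that do not move let the fingers close, or fill a call up. It gives the time, the measured TCP pose, the force and the opening at its end, in the units of the state.
- sense(): the state, without advancing time (a new reading comes with each control period).
- get_image(name): name is "scene" or "top"; returns a dict with "img" (420x560x3 uint8, red, green, blue), "fx", "fy", "cx", "cy" (pixels), "distortion" ([k1, k2, p1, p2, k3] as OpenCV has them; the pictures are not rectified), "T" (4x4, takes a point from camera to world coordinates). Camera axes: x right, y down, z forward; pixel columns grow to the right and rows downward; lengths in m; the calibration is good to about 2 mm. A picture is of the moment at which its call begins. There is no depth.
- close_job(): hands the job in, once; it reports no verdict.
The state is a dict: "time_s": time; "joint_pos": joint angles; "joint_velocities": joint speeds; "tau": joint torques, N m; "ee_pos": TCP position; "tool_rot": TCP orientation; "contact_force": force on the tool from outside, world axes, zero at the start; "ft_torque": the same for the moment, N m; "finger_gap": finger opening in m.
Only numpy, scipy, OpenCV 4.12 (cv2) and the standard library are available. Lean on these libraries where they do the work, as an engineer would, in place of code of your own. Each camera call takes 0.05 s, during which the arm holds its last target. There are 200 camera calls.

## Working session

There is one attempt and no reset: what is moved stays moved. The work goes in short steps, Python scripts to look and compute and a tool call to move; the robot and the scene stay as the last step left them, time stands still between calls to the robot, and variables do not carry over. Pictures are saved under pics/ and viewed, about 8 in all and at most 12, crops included, and the job is handed in when it is done.

Besides the shell and the picture viewer there is one more tool, called as name(argument=value, ...) on one line, values as JSON. servo_tool: Moves the arm, as the interface text tells. Its arguments: {"type":"object","properties":{"deltas":{"type":"array"}},"required":["deltas"]}

```bash
mkdir -p pics; python3 - <<'E'
from rig import sense,get_image
import cv2,numpy as np
s=sense();print({k:np.round(v,3).tolist() for k,v in s.items()})
for n in("scene","top"):
    d=get_image(n);cv2.imwrite(f"pics/{n}0.png",d["img"][:,:,::-1]);np.savez(f"{n}0.npz",**d)
    print(n,d["fx"],d["fy"],d["cx"],d["cy"],d["distortion"],np.round(d["T"],3).tolist())
E
```

```text
{'time_s': 0.0, 'joint_pos': [1.207, 0.629, 0.038, 1.518, -0.027, 0.996, -0.02], 'joint_velocities': [-0.0, 0.001, 0.0, 0.001, -0.0, 0.001, -0.001], 'tau': [-0.001, -54.971, 1.144, -18.662, -0.052, 0.024, 0.0], 'ee_pos': [0.191, -0.621, 0.179], 'tool_rot': [3.142, 0.002, -1.273], 'contact_force': [-0.762, 0.771, -0.047], 'ft_torque': [0.011, 0.007, -0.023], 'finger_gap': 0.094}
scene 390.66503240110455 390.66503240110455 276.6145914812173 207.8102779997573 [-0.06536474  0.          0.          0.          0.        ] [[0.855, 0.372, -0.361, 0.941], [0.518, -0.588, 0.621, -0.62], [0.018, -0.718, -0.696, 0.758], [0.0, 0.0, 0.0, 1.0]]
top 418.9459993428396 418.9459993428396 274.17663253817256 205.13590549989917 [-0.08036984  0.          0.          0.          0.        ] [[-0.009, -0.998, 0.063, 0.512], [-1.0, 0.009, -0.001, 0.004], [-0.0, -0.063, -0.998, 1.031], [0.0, 0.0, 0.0, 1.0]]
```

View pics/scene0.png

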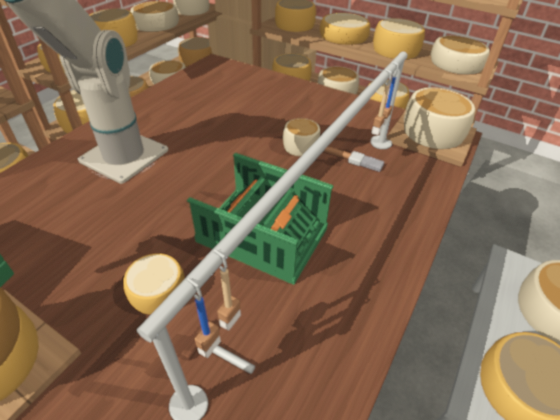

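View pics/top0.png

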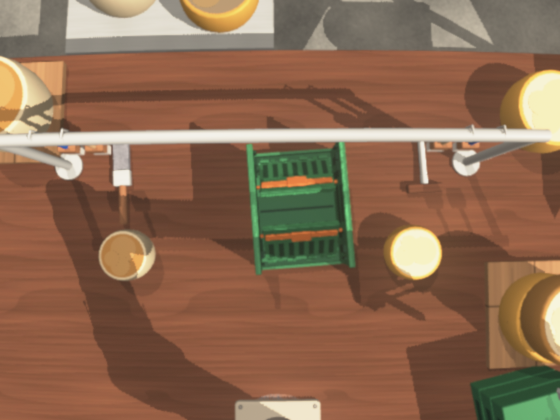

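The scene view shows the crate centred near (265,220), with the rail crossing over its far end. In the top view the crate spans about (250–352, 143–272), with the rail at row ~137 and the orange latches at rows ~183 and ~235. I'll enlarge the crate to pick its corners.

```bash
cat > h.py <<'E'
import numpy as np,cv2
def load(n): return dict(np.load(n))
def ray(d,px):
    K=np.array([[d["fx"],0,d["cx"]],[0,d["fy"],d["cy"]],[0,0,1.]])
    u=cv2.undistortPoints(np.array(px,float).reshape(-1,1,2),K,d["distortion"]).reshape(-1,2)
    v=np.c_[u,np.ones(len(u))]@d["T"][:3,:3].T
    return d["T"][:3,3],v
def onz(d,px,z):
    o,v=ray(d,px); return o+v*((z-o[2])/v[:,2])[:,None]
def proj(d,P):
    K=np.array([[d["fx"],0,d["cx"]],[0,d["fy"],d["cy"]],[0,0,1.]])
    Ti=np.linalg.inv(d["T"]); return cv2.projectPoints(np.array(P,float).reshape(-1,3),cv2.Rodrigues(Ti[:3,:3])[0],Ti[:3,3],K,d["distortion"])[0].reshape(-1,2)
E
python3 - <<'E'
from h import *
a=cv2.imread("pics/top0.png")[130:280,235:365];a=cv2.resize(a,None,fx=4,fy=4,interpolation=cv2.INTER_CUBIC)
cv2.imwrite("pics/top0c.png",a)
d=load("top0.npz")
hsv=cv2.cvtColor(d["img"],cv2.COLOR_RGB2HSV)
m=cv2.inRange(hsv,(8,170,120),(16,255,255));m[:160]=0;m[260:]=0;m[:,:255]=0;m[:,350:]=0
n,l,st,c=cv2.connectedComponentsWithStats(m)
for i in range(1,n):
    if st[i,4]>15:print(st[i],c[i])
E
```

```text
[262 177  70  11 394] [295.37563452 181.73857868]
[266 230  71  11 360] [300.82777778 235.04722222]
```

View pics/top0c.png

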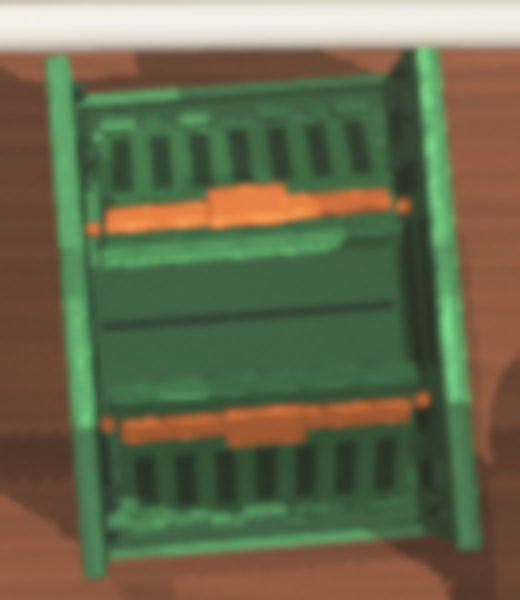

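The crop shows the side-wall tops ending at crop pixels (58,57), (94,577), (470,548) and (~427,48). The far rim lies at row ~255 and the near rim at ~378.

```bash
python3 - <<'E'
from h import *
d=load("top0.npz");s=load("scene0.npz")
f=lambda p:np.array(p)/4+[235,130]
P=onz(d,f([(58,57),(94,577),(470,548),(427,48)]),.15)[:,:2];print("tops",P.round(4).tolist())
print("len",np.linalg.norm(P[0]-P[1]),"wid",np.linalg.norm(P[1]-P[2]))
ax=P[0]-P[1];yaw=np.arctan2(ax[1],ax[0]);w=P[1]-P[2];print("yaw",yaw,np.arctan2(-w[0],w[1]))
yaw=(yaw+np.arctan2(-w[0],w[1]))/2
R=np.array([[np.cos(yaw),-np.sin(yaw)],[np.sin(yaw),np.cos(yaw)]])
nm=(P[1]+P[2])/2;o=nm+R@[.14,0];print("near-mid",nm,"origin",o,"yaw",yaw)
# wall angles from latch bar pixel & rim
C=lambda x,y,z:np.r_[o+R@[x,y],z]
for nm,sg,lp,rp in(("far",1,(295.4,182),(245,252)),("near",-1,(300.8,235),(260,378))):
    best=[]
    for q in(.6,.7,.8,.9,1.0):
        r=C(sg*(.118-.112*np.cos(q)),0,.034+.112*np.sin(q)); 
        l=C(sg*(.118-.085*np.cos(q)+.006*np.sin(q)),0,.034+.085*np.sin(q)+.006*np.cos(q))
        print(nm,q,"rim",r.round(3),proj(d,r).round(1),"latch",proj(d,l).round(1))
    print("obs rim",f(rp),"latch",lp)
# rail
g=d["img"].astype(int)
for u in(150,300,420):
    col=g[100:170,u];print(u,[i+100 for i in range(70) if col[i].min()>150][::1])
print("rail",onz(d,[(200,136),(300,135.5),(400,135)],.3).round(4).tolist())
# scene corners predicted
print("scene proj of far/near top corners",proj(s,[C(x,y,.15) for x in(.14,-.14) for y in(.0965,-.0965)]).round(1).tolist())
print("cheese",onz(d,[(127,255),(413,253)],.07).round(3).tolist())
E
```

```text
tops [[0.6984, 0.0552], [0.4236, 0.0378], [0.4366, -0.1593], [0.7018, -0.1417]]
len 0.27538065983461496 wid 0.19750875477252094
yaw 0.06330998316916321 0.06600323822775411
near-mid [ 0.43012356 -0.06078887] origin [ 0.56983103 -0.05174325] yaw 0.06465661069845866
far 0.6 rim [ 0.595 -0.05   0.097] [[298.1 194.2]] latch [[297.  183.4]]
far 0.7 rim [ 0.602 -0.05   0.106] [[298.1 190.8]] latch [[297.  180.6]]
far 0.8 rim [ 0.61  -0.049  0.114] [[298.1 187. ]] latch [[296.9 177.5]]
far 0.9 rim [ 0.618 -0.049  0.122] [[298.  182.8]] latch [[296.8 174.2]]
far 1.0 rim [ 0.627 -0.048  0.128] [[297.8 178.3]] latch [[296.6 170.7]]
obs rim [296.25 193.  ] latch (295.4, 182)
near 0.6 rim [ 0.544 -0.053  0.097] [[299.9 217. ]] latch [[300.5 228.6]]
near 0.7 rim [ 0.538 -0.054  0.106] [[300.4 219.9]] latch [[300.9 231. ]]
near 0.8 rim [ 0.53  -0.054  0.114] [[300.9 223.3]] latch [[301.2 233.8]]
near 0.9 rim [ 0.522 -0.055  0.122] [[301.4 227.1]] latch [[301.6 236.9]]
near 1.0 rim [ 0.512 -0.055  0.128] [[301.9 231.3]] latch [[302.  240.2]]
obs rim [300.  224.5] latch (300.8, 235)
150 [131, 132, 133, 134, 135, 136, 137, 138, 139, 140, 141, 142]
300 [129, 130, 131, 132, 133, 134, 135, 136, 137, 138, 139, 140]
420 [129, 130, 131, 132, 133, 134, 135, 136, 137, 138, 139, 140, 141, 142, 143, 144, 145, 146, 147, 148, 149, 150, 151, 152, 153, 154, 155]
rail [[0.6826, 0.1344, 0.3], [0.6817, -0.043, 0.3], [0.6819, -0.2217, 0.3]]
scene proj of far/near top corners [[333.3, 187.5], [298.8, 241.6], [233.1, 153.5], [188.3, 197.5]]
cheese [[0.461, 0.344, 0.07], [0.46, -0.315, 0.07]]
```

```bash
cat > mv.py <<'E'
import numpy as np,sys,json,os
from scipy.spatial.transform import Rotation as Ro
from rig import sense
O=np.array([.5698,-.0517]);YAW=.0647
A=np.array([np.cos(YAW),np.sin(YAW)]);B=np.array([-A[1],A[0]])
def pose(xc,yc,z,lean):
    """fingertip-centre in crate frame, lean deg toward +x -> TCP p,R"""
    R=Ro.from_euler('xyz',[np.pi,0,YAW-np.pi/2])*Ro.from_rotvec([np.radians(lean),0,0])
    return np.r_[O+xc*A+yc*B,z]-.011*R.as_matrix()[:,2],R
def state():
    s=sense();p=np.array(s["ee_pos"]);R=Ro.from_euler('xyz',s["tool_rot"]);return s,p,R
def tip(p,R):
    t=p+.011*R.as_matrix()[:,2];q=t[:2]-O;z=R.as_matrix()[:,2]
    return np.r_[q@A,q@B,t[2],np.degrees(np.arctan2(z[:2]@A,-z[2]))]
def plan(p,R,target,n):
    pt,Rt=pose(*target);rv=(R.inv()*Rt).as_rotvec()/n
    M=sum((R*Ro.from_rotvec(k*rv)).as_matrix() for k in range(n))
    return np.linalg.solve(M,pt-p).round(4),np.degrees(rv).round(2)
def apply(p,R,rows):
    for r in rows: p=p+R.apply(r[:3]);R=R*Ro.from_rotvec(np.radians(r[3:6]))
    return p,R
def report():
    s,p,R=state();print("t",s["time_s"],"tip crate x,y,z,lean",tip(p,R).round(4),"F",np.round(s["contact_force"],2),"gap",s["finger_gap"]);return s,p,R
E
python3 - <<'E'
from mv import *
s,p,R=report()
for t,n in (((-.010,0,.20,0),20),):
    d,r=plan(p,R,t,n);print(n,d,r)
    for k in(10,20): print(apply(p,R,[np.r_[d,r]]*k)[0])
E
```

```text
t 0.1 tip crate x,y,z,lean [-0.4152 -0.5433  0.1679 -0.0239] F [0.34 0.11 0.38] gap 0.09381028190124552
20 [-0.0245 -0.0235 -0.0016] [0.   0.   0.67]
[ 0.35897863 -0.32623282  0.19525668]
[ 0.56060866 -0.05336928  0.2115925 ]
```

servo_tool(deltas=[[-0.0245, -0.0235, -0.0016, 0, 0, 0.67, 1], [-0.0245, -0.0235, -0.0016, 0, 0, 0.67, 1], [-0.0245, -0.0235, -0.0016, 0, 0, 0.67, 1], [-0.0245, -0.0235, -0.0016, 0, 0, 0.67, 1], [-0.0245, -0.0235, -0.0016, 0, 0, 0.67, 1], [-0.0245, -0.0235, -0.0016, 0, 0, 0.67, 1], [-0.0245, -0.0235, -0.0016, 0, 0, 0.67, 1], [-0.0245, -0.0235, -0.0016, 0, 0, 0.67, 1], [-0.0245, -0.0235, -0.0016, 0, 0, 0.67, 1], [-0.0245, -0.0235, -0.0016, 0, 0, 0.67, 1]])

```text
time_s: 1.35
ee_pos: [0.3595, -0.3257, 0.1955]
tool_rot: [3.141, 0.0, -1.39]
contact_force: [0.6, 0.6, 0.1]
finger_gap: 0.0004
```

servo_tool(deltas=[[-0.0245, -0.0235, -0.0016, 0, 0, 0.67, 1], [-0.0245, -0.0235, -0.0016, 0, 0, 0.67, 1], [-0.0245, -0.0235, -0.0016, 0, 0, 0.67, 1], [-0.0245, -0.0235, -0.0016, 0, 0, 0.67, 1], [-0.0245, -0.0235, -0.0016, 0, 0, 0.67, 1], [-0.0245, -0.0235, -0.0016, 0, 0, 0.67, 1], [-0.0245, -0.0235, -0.0016, 0, 0, 0.67, 1], [-0.0245, -0.0235, -0.0016, 0, 0, 0.67, 1], [-0.0245, -0.0235, -0.0016, 0, 0, 0.67, 1], [-0.0245, -0.0235, -0.0016, 0, 0, 0.67, 1]])

```text
time_s: 2.6
ee_pos: [0.5611, -0.053, 0.2114]
tool_rot: [3.141, -0.0, -1.507]
contact_force: [0.0, 0.3, -0.2]
finger_gap: 0.0003
```

```bash
python3 - <<'E'
from mv import *
from rig import get_image
import cv2
s,p,R=report()
print(plan(p,R,(-.010,0,.065,0),10))
d=get_image("scene");im=d["img"][100:300,160:360,::-1];cv2.imwrite("pics/s1.png",cv2.resize(im,None,fx=3,fy=3,interpolation=cv2.INTER_CUBIC))
E
```

```text
t 2.6 tip crate x,y,z,lean [-0.0088 -0.0008  0.2004 -0.0465] F [ 0.04  0.28 -0.15] gap 0.00025592709144891125
(array([-0.0001,  0.0001,  0.0135]), array([ 0.  , -0.  , -0.01]))
```

View pics/s1.png

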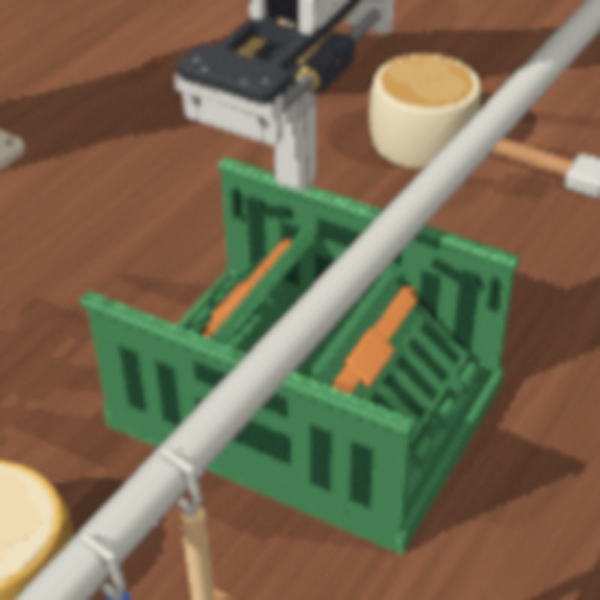

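The fingertip at crop pixel (293,187) is above the gap between the two half-folded walls, and both latches show orange. I'll descend into the gap.

servo_tool(deltas=[[0, 0, 0.0135, 0, 0, 0, 1], [0, 0, 0.0135, 0, 0, 0, 1], [0, 0, 0.0135, 0, 0, 0, 1], [0, 0, 0.0135, 0, 0, 0, 1], [0, 0, 0.0135, 0, 0, 0, 1], [0, 0, 0.0135, 0, 0, 0, 1], [0, 0, 0.0135, 0, 0, 0, 1], [0, 0, 0.0135, 0, 0, 0, 1], [0, 0, 0.0135, 0, 0, 0, 1], [0, 0, 0.0135, 0, 0, 0, 1]])

```text
time_s: 3.9
ee_pos: [0.5609, -0.0539, 0.0758]
tool_rot: [-3.141, -0.0, -1.507]
contact_force: [0.3, -0.8, -0.6]
finger_gap: 0.0003
```

servo_tool(deltas=[[0, 0.0047, -0.0025, 0, 0, 0, 1], [0, 0.0047, -0.0025, 0, 0, 0, 1], [0, 0.0047, -0.0025, 0, 0, 0, 1], [0, 0.0047, -0.0025, 0, 0, 0, 1], [0, 0.0047, -0.0025, 0, 0, 0, 1], [0, 0.0047, -0.0025, 0, 0, 0, 1], [0, 0.0047, -0.0025, 0, 0, 0, 1], [0, 0.0047, -0.0025, 0, 0, 0, 1], [0, 0.0047, -0.0025, 0, 0, 0, 1], [0, 0.0047, -0.0025, 0, 0, 0, 1]])

```text
time_s: 5.15
ee_pos: [0.5132, -0.057, 0.1017]
tool_rot: [3.141, 0.0, -1.507]
contact_force: [-0.0, -0.0, 0.3]
finger_gap: 0.0004
```

servo_tool(deltas=[[0, 0.002, -0.0025, 0, 0, 0, 1], [0, 0.002, -0.0025, 0, 0, 0, 1], [0, 0.002, -0.0025, 0, 0, 0, 1], [0, 0.002, -0.0025, 0, 0, 0, 1], [0, 0.002, -0.0025, 0, 0, 0, 1], [0, 0.002, -0.0025, 0, 0, 0, 1], [0, 0.002, -0.0025, 0, 0, 0, 1], [0, 0.002, -0.0025, 0, 0, 0, 1], [0, 0.002, -0.0025, 0, 0, 0, 1], [0, 0.002, -0.0025, 0, 0, 0, 1]])

```text
time_s: 6.4
ee_pos: [0.4938, -0.0583, 0.1269]
tool_rot: [-3.142, -0.0, -1.507]
contact_force: [-0.2, -0.1, -0.7]
finger_gap: 0.0003
```

```bash
python3 -c "
from mv import *
report()"
```

```text
t 6.4 tip crate x,y,z,lean [-0.0763 -0.0016  0.1159  0.0023] F [-0.19 -0.12 -0.68] gap 0.0003175246458062454
```

No force is felt where contact was expected, so I'll look.

```bash
python3 - <<'E'
from rig import get_image
import cv2,numpy as np
a=get_image("scene");b=get_image("top");np.savez("scene1.npz",**a);np.savez("top1.npz",**b)
A=cv2.resize(a["img"][130:290,180:340],(480,480),interpolation=cv2.INTER_CUBIC)
B=cv2.resize(b["img"][120:280,225:365][:, :],(320,366),interpolation=cv2.INTER_CUBIC)
c=np.zeros((480,800,3),np.uint8);c[:,:480]=A;c[:366,480:]=B
cv2.imwrite("pics/c2.png",c[:,:,::-1])
E
```

```text
(no output)
```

View pics/c2.png

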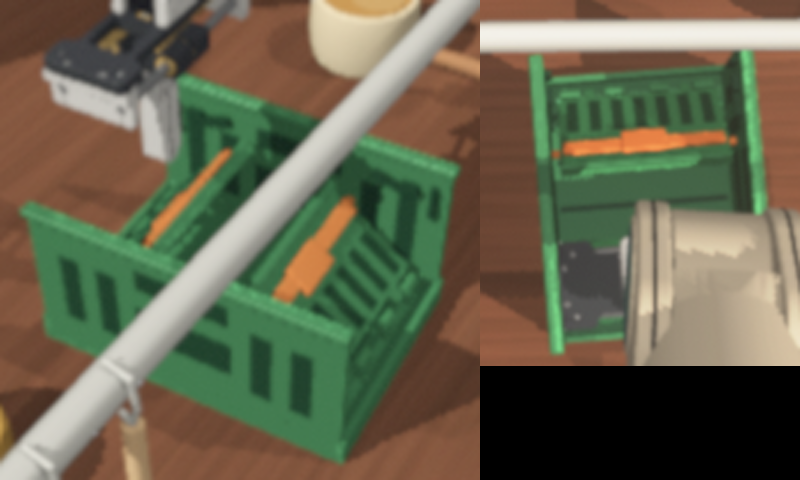

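```bash
python3 - <<'E'
from h import *
from mv import pose,tip
d=load("scene1.npz");C=lambda x,y,z:pose(x,y,z,0)[0]-[0,0,.011]
print(proj(d,[C(-.0088,0,.2)]),"obs 257.7 162")
print(proj(d,[C(-.0763,0,.1159)]),"obs",180+160/3,130+155/3)
for q in(.6,.7,.8,.9,1.,1.1,1.3):
    print(q,[proj(d,[C(-.118+.112*np.cos(q),y,.034+.112*np.sin(q)),C(-.118+.085*np.cos(q)-.006*np.sin(q),y,.034+.085*np.sin(q)+.006*np.cos(q))]).round(1).tolist() for y in(.08,-.08)])
E
```

```text
[[258.48829993 174.5328621 ]] obs 257.7 162
[[235.00372195 192.74481304]] obs 233.33333333333334 181.66666666666666
0.6 [[[268.6, 186.3], [260.0, 186.1]], [[235.8, 226.0], [226.8, 225.2]]]
0.7 [[[266.3, 182.8], [258.1, 183.6]], [[233.1, 222.4], [224.5, 222.5]]]
0.8 [[[263.7, 179.4], [256.0, 181.2]], [[230.1, 218.7], [222.1, 219.9]]]
0.9 [[[260.8, 176.2], [253.7, 178.8]], [[226.7, 215.2], [219.5, 217.4]]]
1.0 [[[257.7, 173.1], [251.2, 176.6]], [[223.2, 211.9], [216.8, 215.0]]]
1.1 [[[254.3, 170.2], [248.6, 174.6]], [[219.4, 208.7], [213.9, 212.7]]]
1.3 [[[247.2, 165.3], [243.2, 171.2]], [[211.5, 203.1], [207.9, 208.9]]]
```

The wall hasn't moved. The fingertip is at about pixel (233,182), while the nominal projection is row 193. So the closed fingers' tips seem to sit about 30 mm higher than nominal, probably from the linkage, and they passed over the rim. I'll go back above the gap and half open the fingers to compare.

servo_tool(deltas=[[0, 0, -0.015, 0, 0, 0, 0], [0, 0, -0.015, 0, 0, 0, 0], [0, -0.0085, -0.01, 0, 0, 0, 0], [0, -0.0085, 0, 0, 0, 0, 0], [0, -0.0085, 0, 0, 0, 0, 0], [0, -0.0085, 0, 0, 0, 0, 0], [0, -0.0085, 0, 0, 0, 0, 0], [0, -0.0085, 0, 0, 0, 0, 0], [0, -0.0085, 0, 0, 0, 0, 0], [0, -0.0085, 0, 0, 0, 0, 0]])

```text
time_s: 7.75
ee_pos: [0.5623, -0.0539, 0.1667]
tool_rot: [-3.142, -0.0, -1.507]
contact_force: [0.0, -0.7, -0.1]
finger_gap: 0.047
```

```bash
python3 - <<'E'
from h import *
from mv import *
from rig import get_image
s,p,R=report()
d=get_image("scene");np.savez("scene2.npz",**d)
print(proj(d,[p+R.apply([x,y,z]) for z in(-.02,.011) for x in (-s["finger_gap"]/2,s["finger_gap"]/2) for y in (-.008,.008)]).round(1).tolist())
im=d["img"][80:230,180:330,::-1];cv2.imwrite("pics/s3.png",cv2.resize(im,None,fx=4,fy=4,interpolation=cv2.INTER_CUBIC))
E
```

```text
t 7.75 tip crate x,y,z,lean [-0.0076 -0.0017  0.1557  0.0005] F [ 0.03 -0.72 -0.06] gap 0.046974887976311636
[[266.7, 175.0], [260.6, 172.9], [256.6, 186.8], [250.4, 184.5], [266.7, 185.2], [260.8, 183.1], [256.8, 197.0], [250.8, 194.8]]
```

View pics/s3.png

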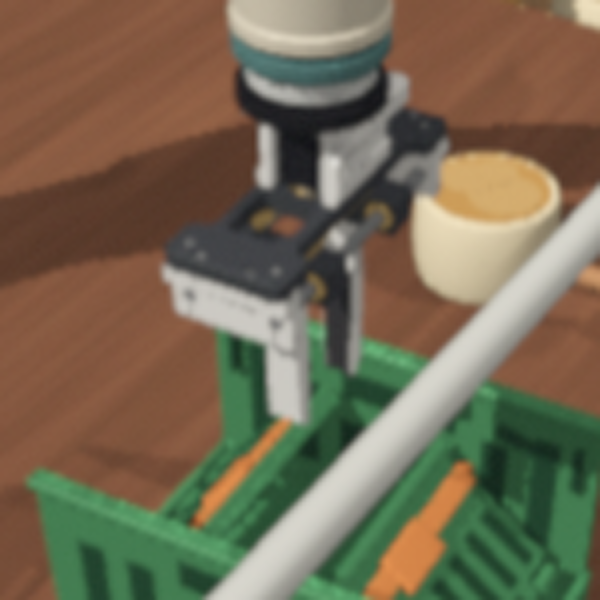

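```bash
python3 - <<'E'
from h import *
from mv import *
d=load("top1.npz")
for z in(.2,.24):
  for y in (.06,.088): print(z,y,proj(d,[np.r_[O+x*A+y*B,z] for x in(-.0763-.0375,-.0763+.0375)]).round(1).tolist())
E
```

```text
0.2 0.06 [[276.2, 262.0], [273.4, 224.1]]
0.2 0.088 [[262.0, 263.1], [259.3, 225.1]]
0.24 0.06 [[276.3, 263.6], [273.3, 223.7]]
0.24 0.088 [[261.4, 264.7], [258.5, 224.8]]
```

Top view agrees in xy (body at rows 227–265, as predicted), so only the tip height is off: the tips sit about 19 mm behind the reported TCP. I'll correct for that and redo the descent.

```bash
sed -i 's/-\.011\*R/+.019*R/; s/p+\.011\*R/p-.019*R/' mv.py; python3 -c "
from mv import *
s,p,R=report();print(plan(p,R,(-.009,0,.09,0),10))"
```

```text
t 7.8 tip crate x,y,z,lean [-0.0063 -0.0016  0.1857  0.0909] F [1.15 0.35 0.23] gap 0.04695610469938179
(array([-0.0002,  0.0003,  0.0096]), array([-0.01, -0.  , -0.  ]))
```

servo_tool(deltas=[[-0.0002, 0.0003, 0.0096, 0, 0, 0, 1], [-0.0002, 0.0003, 0.0096, 0, 0, 0, 1], [-0.0002, 0.0003, 0.0096, 0, 0, 0, 1], [-0.0002, 0.0003, 0.0096, 0, 0, 0, 1], [-0.0002, 0.0003, 0.0096, 0, 0, 0, 1], [-0.0002, 0.0003, 0.0096, 0, 0, 0, 1], [-0.0002, 0.0003, 0.0096, 0, 0, 0, 1], [-0.0002, 0.0003, 0.0096, 0, 0, 0, 1], [-0.0002, 0.0003, 0.0096, 0, 0, 0, 1], [-0.0002, 0.0003, 0.0096, 0, 0, 0, 1]])

```text
time_s: 9.05
ee_pos: [0.5587, -0.0521, 0.0701]
tool_rot: [-3.142, -0.0, -1.507]
contact_force: [-0.3, -1.1, 0.2]
finger_gap: 0.0003
```

servo_tool(deltas=[[0, 0.0046, 0, 0, 0, 0, 1], [0, 0.0046, 0, 0, 0, 0, 1], [0, 0.0046, 0, 0, 0, 0, 1], [0, 0.0046, 0, 0, 0, 0, 1], [0, 0.0046, 0, 0, 0, 0, 1], [0, 0.0046, 0, 0, 0, 0, 1], [0, 0.0046, 0, 0, 0, 0, 1], [0, 0.0046, 0, 0, 0, 0, 1], [0, 0.0046, -0.001, 0, 0, 0, 1], [0, 0.0046, -0.001, 0, 0, 0, 1]])

```text
time_s: 10.3
ee_pos: [0.517, -0.055, 0.0745]
tool_rot: [-3.133, -0.001, -1.506]
contact_force: [3.6, 0.3, 3.0]
finger_gap: 0.0006
```

servo_tool(deltas=[[0, 0.002, -0.0025, 0, 0, 0, 1], [0, 0.002, -0.0025, 0, 0, 0, 1], [0, 0.002, -0.0025, 0, 0, 0, 1], [0, 0.002, -0.0025, 0, 0, 0, 1], [0, 0.002, -0.0025, 0, 0, 0, 1], [0, 0.002, -0.0025, 0, 0, 0, 1], [0, 0.002, -0.0025, 0, 0, 0, 1], [0, 0.002, -0.0025, 0, 0, 0, 1], [0, 0.002, -0.0025, 0, 0, 0, 1], [0, 0.002, -0.0025, 0, 0, 0, 1]])

```text
time_s: 11.55
ee_pos: [0.4934, -0.0562, 0.098]
tool_rot: [-3.14, -0.0, -1.507]
contact_force: [3.4, 0.9, -2.3]
finger_gap: 0.0007
```

```bash
python3 -c "
from mv import *
s,p,R=report()"
```

```text
t 11.55 tip crate x,y,z,lean [-0.0766  0.0004  0.117   0.0727] F [ 3.43  0.9  -2.3 ] gap 0.000714539965087708
```

servo_tool(deltas=[[0, 0.001, -0.0003, 0, 0, 0, 1], [0, 0.001, -0.0003, 0, 0, 0, 1], [0, 0.001, -0.0003, 0, 0, 0, 1], [0, 0.001, -0.0003, 0, 0, 0, 1], [0, 0.001, -0.0003, 0, 0, 0, 1], [0, 0.001, -0.0003, 0, 0, 0, 1], [0, 0.001, -0.0003, 0, 0, 0, 1], [0, 0.001, -0.0003, 0, 0, 0, 1], [0, 0.001, -0.0003, 0, 0, 0, 1], [0, 0.001, -0.0003, 0, 0, 0, 1]])

```text
time_s: 12.8
ee_pos: [0.4829, -0.0569, 0.1008]
tool_rot: [-3.141, -0.0, -1.507]
contact_force: [5.0, 0.3, -0.0]
finger_gap: 0.0008
```

```bash
python3 -c "
from mv import *
s,p,R=report()"
```

```text
t 12.8 tip crate x,y,z,lean [-0.087   0.0004  0.1198  0.0205] F [ 4.95  0.35 -0.04] gap 0.000807346825692795
```

servo_tool(deltas=[[0, 0.0006, 0, 0, 0, 0, 1], [0, 0.0006, 0, 0, 0, 0, 1], [0, 0.0006, 0, 0, 0, 0, 1], [0, 0.0006, 0, 0, 0, 0, 1], [0, 0.0006, 0, 0, 0, 0, 1], [0, 0.0006, 0, 0, 0, 0, 1], [0, 0.0006, 0, 0, 0, 0, 1], [0, 0.0006, 0, 0, 0, 0, 1], [0, 0.0006, 0, 0, 0, 0, 1], [0, 0.0006, 0, 0, 0, 0, 1]])

```text
time_s: 14.05
ee_pos: [0.4766, -0.0574, 0.1009]
tool_rot: [3.141, -0.0, -1.507]
contact_force: [3.8, -0.1, 2.5]
finger_gap: 0.0004
```

servo_tool(deltas=[[0, 0.0003, 0, 0, 0, 0, 1], [0, 0.0003, 0, 0, 0, 0, 1], [0, 0.0003, 0, 0, 0, 0, 1], [0, 0.0003, 0, 0, 0, 0, 1], [0, 0.0003, 0, 0, 0, 0, 1], [0, 0.0003, 0, 0, 0, 0, 1], [0, 0.0003, 0, 0, 0, 0, 1], [0, 0.0003, 0, 0, 0, 0, 1], [0, 0.0003, 0, 0, 0, 0, 1], [0, 0.0003, 0, 0, 0, 0, 1]])

```text
time_s: 15.3
ee_pos: [0.4739, -0.0575, 0.1007]
tool_rot: [-3.141, -0.0, -1.507]
contact_force: [0.1, 1.0, -0.2]
finger_gap: 0.0003
```

servo_tool(deltas=[[0, 0.0003, 0, 0, 0, 0, 1], [0, 0.0003, 0, 0, 0, 0, 1], [0, 0.0003, 0, 0, 0, 0, 1], [0, 0.0003, 0, 0, 0, 0, 1], [0, 0.0003, 0, 0, 0, 0, 1], [0, 0.0003, 0, 0, 0, 0, 1], [0, 0.0003, 0, 0, 0, 0, 1], [0, 0.0003, 0, 0, 0, 0, 1], [0, 0.0003, 0, 0, 0, 0, 1], [0, 0.0003, 0, 0, 0, 0, 1]])

```text
time_s: 16.55
ee_pos: [0.4713, -0.0577, 0.1008]
tool_rot: [-3.141, -0.0, -1.507]
contact_force: [2.0, -0.4, -0.1]
finger_gap: 0.0005
```

```bash
python3 -c "
from mv import *
s,p,R=report()"
```

```text
t 16.55 tip crate x,y,z,lean [-0.0987  0.0004  0.1198  0.0481] F [ 2.04 -0.4  -0.13] gap 0.0005003398312321164
```

servo_tool(deltas=[[0, 0.0003, 0, 0, 0, 0, 1], [0, 0.0003, 0, 0, 0, 0, 1], [0, 0.0003, 0, 0, 0, 0, 1], [0, 0.0003, 0, 0, 0, 0, 1], [0, 0.0003, 0, 0, 0, 0, 1], [0, 0.0003, 0, 0, 0, 0, 1], [0, 0.0003, 0, 0, 0, 0, 1], [0, 0.0003, 0, 0, 0, 0, 1], [0, 0.0003, 0, 0, 0, 0, 1], [0, 0.0003, 0, 0, 0, 0, 1]])

```text
time_s: 17.8
ee_pos: [0.4684, -0.0579, 0.1007]
tool_rot: [-3.141, -0.0, -1.507]
contact_force: [3.7, 0.2, -0.6]
finger_gap: 0.0007
```

servo_tool(deltas=[[0, 0.0003, 0, 0, 0, 0, 1], [0, 0.0003, 0, 0, 0, 0, 1], [0, 0.0003, 0, 0, 0, 0, 1], [0, 0.0003, 0, 0, 0, 0, 1], [0, 0.0003, 0, 0, 0, 0, 1], [0, 0.0003, 0, 0, 0, 0, 1], [0, 0.0003, 0, 0, 0, 0, 1], [0, 0.0003, 0, 0, 0, 0, 1], [0, 0.0003, 0, 0, 0, 0, 1], [0, 0.0003, 0, 0, 0, 0, 1]])

```text
time_s: 19.05
ee_pos: [0.4681, -0.0579, 0.1009]
tool_rot: [-3.136, -0.0, -1.506]
contact_force: [9.8, 0.1, -6.8]
finger_gap: 0.0006
```

servo_tool(deltas=[[0, 0.0003, 0, 0, 0, 0, 1], [0, 0.0003, 0, 0, 0, 0, 1], [0, 0.0003, 0, 0, 0, 0, 1], [0, 0.0003, 0, 0, 0, 0, 1], [0, 0.0003, 0, 0, 0, 0, 1], [0, 0.0003, 0, 0, 0, 0, 1], [0, 0.0003, 0, 0, 0, 0, 1], [0, 0, 0, 0, 0, 0, 1], [0, 0, 0, 0, 0, 0, 1], [0, 0, 0, 0, 0, 0, 1]])

```text
time_s: 20.3
ee_pos: [0.468, -0.058, 0.101]
tool_rot: [-3.132, -0.001, -1.506]
contact_force: [10.5, 0.7, -8.9]
finger_gap: 0.0008
```

```bash
python3 -c "
from mv import *
s,p,R=report()"
```

```text
t 20.3 tip crate x,y,z,lean [-1.021e-01  3.000e-04  1.200e-01  5.349e-01] F [10.55  0.75 -8.85] gap 0.0007525905601913365
```

servo_tool(deltas=[[0, 0.0004, 0, 0, 0, 0, 1], [0, 0.0004, 0, 0, 0, 0, 1], [0, 0.0004, 0, 0, 0, 0, 1], [0, 0.0004, 0, 0, 0, 0, 1], [0, 0.0004, 0, 0, 0, 0, 1], [0, 0.0004, 0, 0, 0, 0, 1], [0, 0, 0, 0, 0, 0, 1], [0, 0, 0, 0, 0, 0, 1], [0, 0, 0, 0, 0, 0, 1], [0, 0, 0, 0, 0, 0, 1]])

```text
time_s: 21.55
ee_pos: [0.468, -0.058, 0.1014]
tool_rot: [-3.128, -0.001, -1.506]
contact_force: [16.1, 1.6, -10.1]
finger_gap: 0.0006
```

```bash
python3 -c "
from mv import *
s,p,R=report()"
```

```text
t 21.55 tip crate x,y,z,lean [-1.022e-01  3.000e-04  1.204e-01  7.784e-01] F [ 16.07   1.6  -10.14] gap 0.0006217480027355773
```

The wall is firm at 19 N with no movement, so this is the stop. I'll retreat to mid-crate, lower the tip, and do the far wall.

servo_tool(deltas=[[0, -0.015, 0, 0, 0, 0, 1], [0, -0.015, 0, 0, 0, 0, 1], [0, -0.015, 0, 0, 0, 0, 1], [0, -0.015, 0, 0, 0, 0, 1], [0, -0.015, 0, 0, 0, 0, 1], [0, -0.015, 0, 0, 0, 0, 1], [0, -0.014, 0.008, 0, 0, 0, 1], [0, 0, 0.013, 0, 0, 0, 1], [0, 0, 0.01, 0, 0, 0, 1], [0, 0, 0.007, 0, 0, 0, 1]])

```text
time_s: 22.8
ee_pos: [0.5627, -0.0518, 0.0615]
tool_rot: [3.139, 0.0, -1.507]
contact_force: [-0.2, 0.5, -0.8]
finger_gap: 0.0006
```

```bash
python3 - <<'E'
from h import *
from mv import *
from rig import get_image
s,p,R=report()
for q in(.7,.85,1.0,1.15,1.3):print(q,.118-.112*np.cos(q)-.004*np.sin(q)-.008,.034+.112*np.sin(q))
d=get_image("scene")
im=d["img"][100:250,180:340,::-1];cv2.imwrite("pics/s4.png",cv2.resize(im,None,fx=4,fy=4,interpolation=cv2.INTER_CUBIC))
E
```

```text
t 22.8 tip crate x,y,z,lean [-0.007   0.0004  0.0805 -0.136 ] F [-0.16  0.51 -0.81] gap 0.0006048687276996912
0.7 0.02176080427518652 0.1061523809706214
0.85 0.03307676604032082 0.11814340537571279
1.0 0.04612025780353675 0.12824475029848442
1.15 0.06059835085993228 0.13622956130917835
1.3 0.07618589845237744 0.14191851676672562
```

View pics/s4.png

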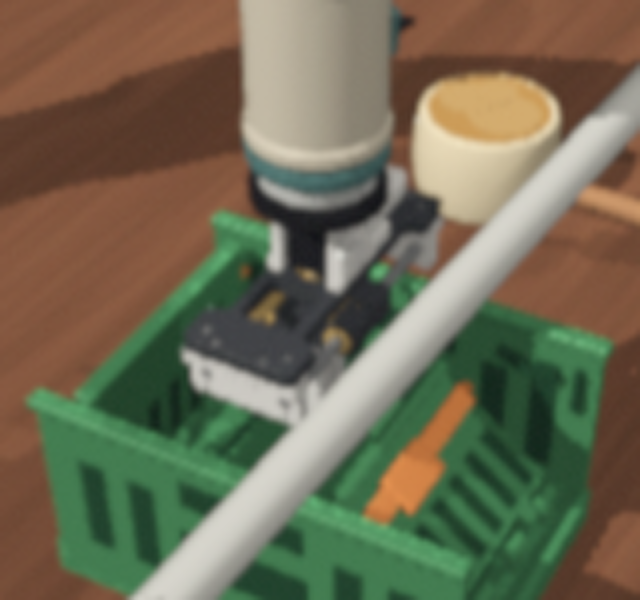

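The near wall now stands, and the tool is inside the crate, clear of the rail. The far latch is at about crop pixel (420,450). Next I'll plan the far push.

```bash
python3 - <<'E'
from mv import *
s,p,R=report()
for t,n in(((.033,0,.09,0),10),((.0535,0,.098,15),10),((.0695,0,.113,25),10),((.0822,0,.120,35),10)):
    d,r=plan(p,R,t,n);p,R=apply(p,R,[np.r_[d,r]]*n);print(n,d,r,tip(p,R))
E
```

```text
t 22.85 tip crate x,y,z,lean [-0.0072  0.0004  0.08   -0.169 ] F [-1.17 -0.04 -0.08] gap 0.00033091395270428217
10 [ 0.    -0.004 -0.001] [ 0.02  0.   -0.01] [0.03276328 0.00039497 0.08998554 0.03096425]
10 [ 0.     -0.0027 -0.0006] [1.5 0.  0. ] [5.38750087e-02 4.10554014e-04 9.84556702e-02 1.50309606e+01]
10 [ 0.     -0.0023 -0.0009] [1. 0. 0.] [6.94077382e-02 4.19499575e-04 1.13472358e-01 2.50309597e+01]
10 [ 0.     -0.0018  0.0001] [1. 0. 0.] [8.26746360e-02 4.29003866e-04 1.19806801e-01 3.50309602e+01]
```

servo_tool(deltas=[[0, -0.004, -0.001, 0, 0, 0, 1], [0, -0.004, -0.001, 0, 0, 0, 1], [0, -0.004, -0.001, 0, 0, 0, 1], [0, -0.004, -0.001, 0, 0, 0, 1], [0, -0.004, -0.001, 0, 0, 0, 1], [0, -0.004, -0.001, 0, 0, 0, 1], [0, -0.004, -0.001, 0, 0, 0, 1], [0, -0.004, -0.001, 0, 0, 0, 1], [0, -0.004, -0.001, 0, 0, 0, 1], [0, -0.004, -0.001, 0, 0, 0, 1]])

```text
time_s: 24.1
ee_pos: [0.5879, -0.0502, 0.0708]
tool_rot: [3.111, 0.002, -1.508]
contact_force: [-28.8, -1.1, 20.6]
finger_gap: 0.0004
```

servo_tool(deltas=[[0, -0.0027, -0.0006, 1.5, 0, 0, 1], [0, -0.0027, -0.0006, 1.5, 0, 0, 1], [0, -0.0027, -0.0006, 1.5, 0, 0, 1], [0, -0.0027, -0.0006, 1.5, 0, 0, 1], [0, -0.0027, -0.0006, 1.5, 0, 0, 1], [0, -0.0027, -0.0006, 1.5, 0, 0, 1], [0, -0.0027, -0.0006, 1.5, 0, 0, 1], [0, -0.0027, -0.0006, 1.5, 0, 0, 1], [0, -0.0027, -0.0006, 1.5, 0, 0, 1], [0, -0.0027, -0.0006, 1.5, 0, 0, 1]])

```text
time_s: 25.35
ee_pos: [0.6291, -0.0478, 0.0813]
tool_rot: [-2.881, 0.0, -1.507]
contact_force: [-1.3, 0.2, -1.1]
finger_gap: 0.0003
```

servo_tool(deltas=[[0, -0.0023, -0.0009, 1, 0, 0, 1], [0, -0.0023, -0.0009, 1, 0, 0, 1], [0, -0.0023, -0.0009, 1, 0, 0, 1], [0, -0.0023, -0.0009, 1, 0, 0, 1], [0, -0.0023, -0.0009, 1, 0, 0, 1], [0, -0.0023, -0.0009, 1, 0, 0, 1], [0, -0.0023, -0.0009, 1, 0, 0, 1], [0, -0.0023, -0.0009, 1, 0, 0, 1], [0, -0.0023, -0.0009, 1, 0, 0, 1], [0, -0.0023, -0.0009, 1, 0, 0, 1]])

```text
time_s: 26.6
ee_pos: [0.6483, -0.0464, 0.0976]
tool_rot: [-2.706, 0.001, -1.507]
contact_force: [-0.9, -0.9, -1.6]
finger_gap: 0.0004
```

```bash
python3 -c "
from mv import *
s,p,R=report()"
```

```text
t 26.6 tip crate x,y,z,lean [7.07000e-02 2.00000e-04 1.14900e-01 2.49479e+01] F [-0.95 -0.85 -1.56] gap 0.000427512224304758
```

The first call reached about 35 N in the wrist reading: the tip jammed on the shallow wall, and I should have checked before going on. I'll look at the wall now.

```bash
python3 - <<'E'
from h import *
from rig import get_image
d=get_image("scene");np.savez("scene3.npz",**d)
im=d["img"][110:260,190:350,::-1];cv2.imwrite("pics/s5.png",cv2.resize(im,None,fx=4,fy=4,interpolation=cv2.INTER_CUBIC))
E
```

```text
(no output)
```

View pics/s5.png

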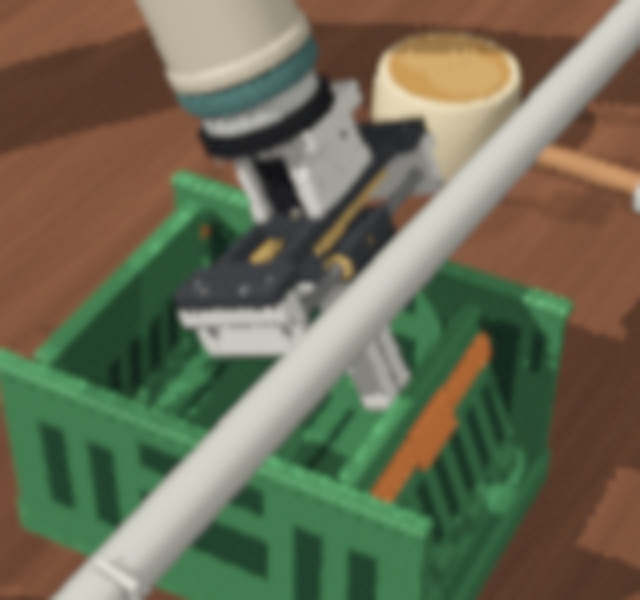

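```bash
python3 - <<'E'
from h import *
from mv import *
d=load("scene3.npz");hsv=cv2.cvtColor(d["img"],cv2.COLOR_RGB2HSV)
m=cv2.inRange(hsv,(5,170,110),(16,255,255));m[:180]=0;m[240:]=0;m[:,:280]=0;m[:,320:]=0
n,l,st,c=cv2.connectedComponentsWithStats(m);i=1+st[1:,4].argmax();print(st[i],c[i])
pt=lambda x,y,z:np.r_[O+x*A+y*B,z]
C=190,110;f=lambda u,v:(u/4+190,v/4+110)
print("obs rim line inner/outer lip left end", f(490,312),f(350,478),"latch ends",f(488,340),f(380,495))
for q in(.8,.9,1.,1.1,1.2,1.3):
    r=lambda y,o:pt(.118-.112*np.cos(q)+o*np.sin(q),y,.034+.112*np.sin(q)+o*np.cos(q))
    la=lambda y:pt(.118-.085*np.cos(q)+.008*np.sin(q),y,.034+.085*np.sin(q)+.008*np.cos(q))
    print(q,"rim",proj(d,[r(.08,-.004),r(-.08,-.004),r(.08,.009),r(-.08,.009)]).round(0).tolist(),"latch",proj(d,[la(.07),la(-.07),la(0)]).round(0).tolist())
print("tip",proj(d,[pt(.0707,0,.1149)]),"obs",f(380,402))
E
```

```text
[284 195  28  39 215] [297.81395349 215.53488372]
obs rim line inner/outer lip left end (312.5, 188.0) (277.5, 229.5) latch ends (312.0, 195.0) (285.0, 233.75)
0.8 rim [[291.0, 190.0], [259.0, 231.0], [294.0, 188.0], [263.0, 230.0]] latch [[299.0, 199.0], [272.0, 236.0], [286.0, 217.0]]
0.9 rim [[294.0, 189.0], [262.0, 230.0], [298.0, 187.0], [267.0, 230.0]] latch [[301.0, 198.0], [275.0, 236.0], [289.0, 216.0]]
1.0 rim [[297.0, 188.0], [266.0, 230.0], [301.0, 187.0], [270.0, 229.0]] latch [[304.0, 198.0], [278.0, 236.0], [292.0, 216.0]]
1.1 rim [[301.0, 187.0], [270.0, 229.0], [305.0, 187.0], [275.0, 229.0]] latch [[307.0, 198.0], [281.0, 236.0], [295.0, 216.0]]
1.2 rim [[305.0, 187.0], [274.0, 229.0], [309.0, 187.0], [279.0, 230.0]] latch [[310.0, 198.0], [284.0, 236.0], [298.0, 216.0]]
1.3 rim [[309.0, 187.0], [278.0, 230.0], [314.0, 188.0], [284.0, 231.0]] latch [[313.0, 199.0], [288.0, 237.0], [301.0, 217.0]]
tip [[288.66144712 213.26005094]] obs (285.0, 210.5)
```

The wall is at about 1.2 rad and the tip is behind it, below the rim, so I'll carry on with small steps.

servo_tool(deltas=[[0, -0.0016, 0.0001, 1, 0, 0, 1], [0, -0.0016, 0.0001, 1, 0, 0, 1], [0, -0.0016, 0.0001, 1, 0, 0, 1], [0, -0.0016, 0.0001, 1, 0, 0, 1], [0, -0.0016, 0.0001, 1, 0, 0, 1], [0, -0.0016, 0.0001, 1, 0, 0, 1], [0, -0.0016, 0.0001, 1, 0, 0, 1], [0, -0.0016, 0.0001, 1, 0, 0, 1], [0, -0.0016, 0.0001, 1, 0, 0, 1], [0, -0.0016, 0.0001, 1, 0, 0, 1]])

```text
time_s: 27.9
ee_pos: [0.6717, -0.0566, 0.1106]
tool_rot: [-2.58, 0.006, -1.478]
contact_force: [-4.1, 2.5, -3.7]
finger_gap: -0.0
```

```bash
python3 - <<'E'
from mv import *
s,p,R=report()
z=tip(p,R)
for t,n in(((z[0]+.01,0,.123,35),10),((z[0]+.01+.008,0,.125,35),10)):
    d,r=plan(p,R,t,n);p,R=apply(p,R,[np.r_[d,r]]*n);print(n,d,r,tip(p,R))
E
```

```text
t 27.9 tip crate x,y,z,lean [ 9.13000e-02 -1.19000e-02  1.26600e-01  3.21621e+01] F [-4.12  2.49 -3.66] gap -2.4542211703428506e-05
10 [-0.0011 -0.0007  0.0009] [0.28 0.12 0.11] [ 1.01145553e-01 -2.99344985e-04  1.22509838e-01  3.49748389e+01]
10 [-0.     -0.0008  0.0003] [0. 0. 0.] [ 1.09420431e-01 -2.92093176e-04  1.24637359e-01  3.49748389e+01]
```

```bash
python3 - <<'E'
from mv import *
from rig import get_image
import cv2
s,p,R=report()
for k in("joint_pos","joint_velocities","tau","ft_torque","tool_rot"):print(k,np.round(s[k],3))
E
```

```text
t 27.9 tip crate x,y,z,lean [ 9.13000e-02 -1.19000e-02  1.26600e-01  3.21621e+01] F [-4.12  2.49 -3.66] gap -2.4542211703428506e-05
joint_pos [ 0.848  0.942 -1.24   2.118  1.785  0.768 -2.94 ]
joint_velocities [ 0.063  0.002  0.001 -0.008  0.116 -0.076 -0.001]
tau [ 7.7900e-01 -4.8753e+01 -1.6774e+01 -1.3601e+01  3.0060e+00  5.2000e-02
 -2.7000e-02]
ft_torque [0.356 1.924 0.378]
tool_rot [-2.58   0.006 -1.478]
```

Joints 3 and 7 have drifted to their limits, and that is what deflected the tool. I'll back out along the tool axis, away from both the wall and the rail, and recover a better arm posture.

servo_tool(deltas=[[0, 0.002, -0.006, 0, 0, 0, 1], [0, 0.003, -0.008, 0, 0, 0, 1], [0, 0.003, -0.012, 0, 0, 0, 1], [0, 0.003, -0.015, 0, 0, 0, 1], [0, 0, -0.015, -1.5, 0, 0, 1], [0, 0, -0.015, -1.5, 0, 0, 1], [0, 0, -0.015, -2, 0, 0, 1], [0, 0, -0.015, -2, 0, 0, 1], [0, 0, -0.015, -2, 0, 0, 1], [0, 0, -0.01, -2, 0, 0, 1]])

```text
time_s: 29.15
ee_pos: [0.6033, -0.0655, 0.2178]
tool_rot: [-2.767, 0.005, -1.48]
contact_force: [0.4, -0.4, -0.6]
finger_gap: 0.0006
```

```bash
python3 - <<'E'
from mv import *
s,p,R=report()
print(np.round(s["joint_pos"],3),p.round(3),np.round(s["tool_rot"],3))
E
```

```text
t 29.15 tip crate x,y,z,lean [ 2.56000e-02 -1.62000e-02  2.35500e-01  2.14301e+01] F [ 0.38 -0.45 -0.62] gap 0.0006060375747492365
[ 0.915  0.615 -1.23   1.983  0.96   0.735 -2.293] [ 0.603 -0.066  0.218] [-2.767  0.005 -1.48 ]
```

servo_tool(deltas=[[0, 0.02, -0.015, -7, 0, 0, 1], [0, 0.02, -0.01, -7, 0, 0, 1], [0, 0.02, -0.01, -7, 0, 0, 1], [-0.055, 0, 0, 0, 0, -6, 1], [-0.055, 0, 0, 0, 0, -6, 1], [-0.055, 0, 0, 0, 0, -6, 1], [-0.055, 0, 0, 0, 0, -6, 1], [-0.055, 0, 0, 0, 0, -6, 1], [-0.055, 0, 0, 0, 0, -6, 1], [-0.055, 0, 0, 0, 0, -6, 1]])

```text
time_s: 30.4
ee_pos: [0.3873, 0.2762, 0.2372]
tool_rot: [-3.129, -0.0, -0.744]
contact_force: [-0.1, 1.3, -0.4]
finger_gap: 0.0006
```

```bash
python3 - <<'E'
from mv import *
s,p,R=report()
print(np.round(s["joint_pos"],3),p.round(3),np.round(s["tool_rot"],3))
E
```

```text
t 30.4 tip crate x,y,z,lean [-0.1611  0.3388  0.2562  0.5138] F [-0.09  1.33 -0.38] gap 0.0006011338069082168
[ 0.132  0.532 -1.209  1.901  0.567  1.095 -2.046] [0.387 0.276 0.237] [-3.129 -0.    -0.744]
```

servo_tool(deltas=[[-0.05, 0, 0, 0, 0, -6, 1], [-0.05, 0, 0, 0, 0, -6, 1], [-0.05, 0, 0, 0, 0, -6, 1], [-0.05, 0, 0, 0, 0, -6, 1], [0.05, 0, 0, 0, 0, 6, 1], [0.05, 0, 0, 0, 0, 6, 1], [0.05, 0, 0, 0, 0, 6, 1], [0.05, 0, 0, 0, 0, 6, 1], [0.05, 0, 0, 0, 0, 6, 1], [0.05, 0, 0, 0, 0, 6, 1]])

```text
time_s: 31.65
ee_pos: [0.4699, 0.2199, 0.2374]
tool_rot: [-3.13, 0.002, -0.96]
contact_force: [0.6, 1.3, 0.1]
finger_gap: 0.0006
```

```bash
python3 - <<'E'
from mv import *
s,p,R=report()
print(np.round(s["joint_pos"],3),p.round(3),np.round(s["tool_rot"],3))
E
```

```text
t 31.65 tip crate x,y,z,lean [-0.0823  0.2773  0.2564  0.5292] F [0.58 1.31 0.14] gap 0.0005984824733571848
[ 0.18   0.529 -1.017  1.798  0.506  1.089 -1.974] [0.47  0.22  0.237] [-3.13e+00  2.00e-03 -9.60e-01]
```

```bash
sed -i "s#YAW-np.pi/2\])\*Ro.from_rotvec(\[np#YAW+np.pi/2])*Ro.from_rotvec([-np#" mv.py; python3 - <<'E'
from mv import *
s,p,R=report()
d,r=plan(p,R,(-.05,0,.24,0),15);print(d,r)
for k in(5,10,15):
  a=apply(p,R,[np.r_[d,r]]*k);print(a[0],tip(*a))
E
```

```text
t 31.65 tip crate x,y,z,lean [-0.0823  0.2773  0.2564  0.5292] F [0.58 1.31 0.14] gap 0.0005984824733571848
[-0.0018  0.025   0.0009] [-0.03 -0.06 -9.91]
[0.392889   0.12579275 0.23153347] [-0.16513367  0.18839444  0.25053263  0.20686739]
[0.41454104 0.00616639 0.22611273] [-0.15118149  0.06769085  0.2451125  -0.0340006 ]
[ 0.51964118 -0.05498477  0.22130072] [-5.02582345e-02 -1.98525680e-05  2.40300714e-01 -2.41580773e-02]
```

servo_tool(deltas=[[-0.0018, 0.025, 0.0009, 0, -0.06, -9.9, 1], [-0.0018, 0.025, 0.0009, 0, -0.06, -9.9, 1], [-0.0018, 0.025, 0.0009, 0, -0.06, -9.9, 1], [-0.0018, 0.025, 0.0009, 0, -0.06, -9.9, 1], [-0.0018, 0.025, 0.0009, 0, -0.06, -9.9, 1], [-0.0018, 0.025, 0.0009, 0, -0.06, -9.9, 1], [-0.0018, 0.025, 0.0009, 0, -0.06, -9.9, 1], [-0.0018, 0.025, 0.0009, 0, -0.06, -9.9, 1], [-0.0018, 0.025, 0.0009, 0, -0.06, -9.9, 1], [-0.0018, 0.025, 0.0009, 0, -0.06, -9.9, 1]])

```text
time_s: 32.9
ee_pos: [0.4139, 0.0058, 0.2257]
tool_rot: [-3.136, -0.004, 0.777]
contact_force: [0.4, 0.9, 0.8]
finger_gap: 0.0004
```

```bash
python3 - <<'E'
from mv import *
s,p,R=report()
print(np.round(s["joint_pos"],3),p.round(3),np.round(s["tool_rot"],3))
d,r=plan(p,R,(-.03,0,.21,0),6);print(d,r)
p,R=apply(p,R,[np.r_[d,r]]*6)
d,r=plan(p,R,(.0,0,.16,12),4);print(d,r)
E
```

```text
t 32.9 tip crate x,y,z,lean [-0.1518  0.0673  0.2447 -0.0267] F [0.4  0.86 0.82] gap 0.00039046523766167007
[ 0.815  0.447 -1.233  2.046  0.5    0.997  0.105] [0.414 0.006 0.226] [-3.136 -0.004  0.777]
[-0.0001  0.0239  0.0057] [-0.03 -0.06 -8.2 ]
[-0.0001  0.0075  0.0131] [-3.  0.  0.]
```

servo_tool(deltas=[[0, 0.0239, 0.0057, 0, -0.06, -8.2, 1], [0, 0.0239, 0.0057, 0, -0.06, -8.2, 1], [0, 0.0239, 0.0057, 0, -0.06, -8.2, 1], [0, 0.0239, 0.0057, 0, -0.06, -8.2, 1], [0, 0.0239, 0.0057, 0, -0.06, -8.2, 1], [0, 0.0239, 0.0057, 0, -0.06, -8.2, 1], [0, 0.0075, 0.0131, -3, 0, 0, 1], [0, 0.0075, 0.0131, -3, 0, 0, 1], [0, 0.0075, 0.0131, -3, 0, 0, 1], [0, 0.0075, 0.0131, -3, 0, 0, 1]])

```text
time_s: 34.15
ee_pos: [0.5734, -0.0503, 0.1406]
tool_rot: [2.934, -0.003, 1.63]
contact_force: [0.7, -0.1, -0.0]
finger_gap: 0.0005
```

```bash
python3 - <<'E'
from h import *
from mv import *
from rig import get_image
s,p,R=report()
print(np.round(s["joint_pos"],3),p.round(3),np.round(s["tool_rot"],3))
d,r=plan(p,R,(.045,0,.12,30),10);print(d,r)
d=get_image("scene");np.savez("scene4.npz",**d);hsv=cv2.cvtColor(d["img"],cv2.COLOR_RGB2HSV)
m=cv2.inRange(hsv,(5,170,90),(16,255,255));m[:180]=0;m[245:]=0;m[:,:280]=0;m[:,:][:,335:]=0
n,l,st,c=cv2.connectedComponentsWithStats(m);i=1+st[1:,4].argmax();print(st[i],c[i])
pt=lambda x,y,z:np.r_[O+x*A+y*B,z]
for q in(1.1,1.2,1.3,1.4,1.5):
    la=lambda y:pt(.118-.085*np.cos(q)+.008*np.sin(q),y,.034+.085*np.sin(q)+.008*np.cos(q))
    print(q,proj(d,[la(.07),la(-.07),la(0)]).round(0).tolist())
im=d["img"][110:260,190:350,::-1];cv2.imwrite("pics/s6.png",cv2.resize(im,None,fx=4,fy=4,interpolation=cv2.INTER_CUBIC))
E
```

```text
t 34.15 tip crate x,y,z,lean [-2.00000e-04  1.10000e-03  1.59200e-01  1.19025e+01] F [ 0.72 -0.06 -0.01] gap 0.0005342023270264004
[ 0.779  0.742 -1.166  1.978  1.008  0.857  0.728] [ 0.573 -0.05   0.141] [ 2.934 -0.003  1.63 ]
[-0.0001  0.0035  0.0052] [-1.81 -0.   -0.03]
[292 198  27  39 171] [305.02923977 218.70760234]
1.1 [[307.0, 198.0], [281.0, 236.0], [295.0, 216.0]]
1.2 [[310.0, 198.0], [284.0, 236.0], [298.0, 216.0]]
1.3 [[313.0, 199.0], [288.0, 237.0], [301.0, 217.0]]
1.4 [[317.0, 200.0], [291.0, 238.0], [305.0, 218.0]]
1.5 [[320.0, 201.0], [295.0, 239.0], [308.0, 219.0]]
```

View pics/s6.png

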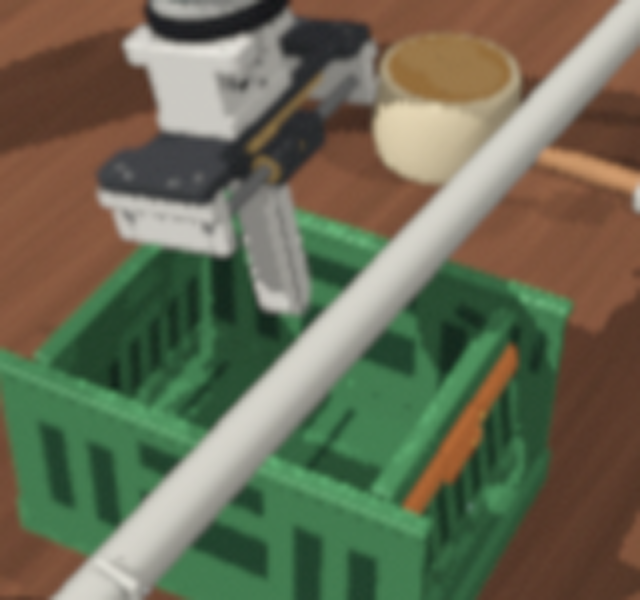

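The far wall is now at about 1.38–1.4 rad and the near wall stands. I'll approach again with the lean, watching the joints.

```bash
python3 - <<'E'
from mv import *
s,p,R=state()
for t,n in(((.079,0,.122,32),10),((.089,0,.122,32),10)):
    d,r=plan(p,R,t,n);p,R=apply(p,R,[np.r_[d,r]]*n);print(n,d,r,tip(p,R))
E
```

```text
10 [-0.0001  0.007   0.0062] [-2.02 -0.   -0.03] [ 7.90030608e-02 -3.33000058e-04  1.22218045e-01  3.19856677e+01]
10 [0.     0.0008 0.0005] [-0. -0. -0.] [ 8.84370413e-02 -3.33723187e-04  1.22214799e-01  3.19856677e+01]
```

servo_tool(deltas=[[0, 0.007, 0.0062, -2, 0, 0, 1], [0, 0.007, 0.0062, -2, 0, 0, 1], [0, 0.007, 0.0062, -2, 0, 0, 1], [0, 0.007, 0.0062, -2, 0, 0, 1], [0, 0.007, 0.0062, -2, 0, 0, 1], [0, 0.007, 0.0062, -2, 0, 0, 1], [0, 0.007, 0.0062, -2, 0, 0, 1], [0, 0.007, 0.0062, -2, 0, 0, 1], [0, 0.007, 0.0062, -2, 0, 0, 1], [0, 0.007, 0.0062, -2, 0, 0, 1]])

```text
time_s: 35.45
ee_pos: [0.6607, -0.0454, 0.1082]
tool_rot: [2.586, -0.002, 1.63]
contact_force: [0.5, 0.5, 0.2]
finger_gap: 0.0006
```

```bash
python3 - <<'E'
from mv import *
s,p,R=report()
print(np.round(s["joint_pos"],3))
E
```

```text
t 35.45 tip crate x,y,z,lean [8.11000e-02 4.00000e-04 1.24300e-01 3.18588e+01] F [0.52 0.5  0.21] gap 0.0006270246163830894
[ 0.712  0.794 -1.005  2.154  1.854  0.594 -0.007]
```

servo_tool(deltas=[[0, 0.0009, 0.0005, 0, 0, 0, 1], [0, 0.0009, 0.0005, 0, 0, 0, 1], [0, 0.0009, 0.0005, 0, 0, 0, 1], [0, 0.0009, 0.0005, 0, 0, 0, 1], [0, 0.0009, 0.0005, 0, 0, 0, 1], [0, 0.0009, 0.0005, 0, 0, 0, 1], [0, 0.0009, 0.0005, 0, 0, 0, 1], [0, 0.0009, 0.0005, 0, 0, 0, 1], [0, 0.0009, 0.0005, 0, 0, 0, 1], [0, 0.0009, 0.0005, 0, 0, 0, 1]])

```text
time_s: 36.7
ee_pos: [0.6701, -0.0445, 0.1073]
tool_rot: [2.588, -0.003, 1.63]
contact_force: [-0.1, 0.3, 0.3]
finger_gap: 0.0004
```

servo_tool(deltas=[[0, 0.0004, 0.0002, 0, 0, 0, 1], [0, 0.0004, 0.0002, 0, 0, 0, 1], [0, 0.0004, 0.0002, 0, 0, 0, 1], [0, 0.0004, 0.0002, 0, 0, 0, 1], [0, 0.0004, 0.0002, 0, 0, 0, 1], [0, 0.0004, 0.0002, 0, 0, 0, 1], [0, 0.0004, 0.0002, 0, 0, 0, 1], [0, 0.0004, 0.0002, 0, 0, 0, 1], [0, 0.0004, 0.0002, 0, 0, 0, 1], [0, 0.0004, 0.0002, 0, 0, 0, 1]])

```text
time_s: 37.95
ee_pos: [0.6736, -0.0442, 0.1073]
tool_rot: [2.589, -0.003, 1.63]
contact_force: [-5.6, -0.5, 3.6]
finger_gap: 0.0004
```

```bash
python3 - <<'E'
from mv import *
s,p,R=report()
print(np.round(s["joint_pos"],3))
E
```

```text
t 37.95 tip crate x,y,z,lean [9.41000e-02 8.00000e-04 1.23500e-01 3.16331e+01] F [-5.62 -0.48  3.59] gap 0.0004049318811176775
[ 0.695  0.8   -0.989  2.118  1.816  0.583  0.037]
```

servo_tool(deltas=[[0, 0.0003, 0.0002, 0, 0, 0, 1], [0, 0.0003, 0.0002, 0, 0, 0, 1], [0, 0.0003, 0.0002, 0, 0, 0, 1], [0, 0.0003, 0.0002, 0, 0, 0, 1], [0, 0.0003, 0.0002, 0, 0, 0, 1], [0, 0.0003, 0.0002, 0, 0, 0, 1], [0, 0.0003, 0.0002, 0, 0, 0, 1], [0, 0.0003, 0.0002, 0, 0, 0, 1], [0, 0.0003, 0.0002, 0, 0, 0, 1], [0, 0.0003, 0.0002, 0, 0, 0, 1]])

```text
time_s: 39.2
ee_pos: [0.6774, -0.0439, 0.1073]
tool_rot: [2.589, -0.003, 1.631]
contact_force: [-4.9, -0.8, 2.7]
finger_gap: 0.0001
```

```bash
python3 - <<'E'
from mv import *
s,p,R=report()
E
```

```text
t 39.2 tip crate x,y,z,lean [9.79000e-02 9.00000e-04 1.23500e-01 3.16509e+01] F [-4.86 -0.78  2.7 ] gap 0.00011184209129916838
```

servo_tool(deltas=[[0, 0.0003, 0.0002, 0, 0, 0, 1], [0, 0.0003, 0.0002, 0, 0, 0, 1], [0, 0.0003, 0.0002, 0, 0, 0, 1], [0, 0.0003, 0.0002, 0, 0, 0, 1], [0, 0.0003, 0.0002, 0, 0, 0, 1], [0, 0.0003, 0.0002, 0, 0, 0, 1], [0, 0.0003, 0.0002, 0, 0, 0, 1], [0, 0.0003, 0.0002, 0, 0, 0, 1], [0, 0.0003, 0.0002, 0, 0, 0, 1], [0, 0.0003, 0.0002, 0, 0, 0, 1]])

```text
time_s: 40.45
ee_pos: [0.682, -0.044, 0.1075]
tool_rot: [2.588, -0.003, 1.63]
contact_force: [-0.4, -0.3, 0.7]
finger_gap: 0.0004
```

```bash
python3 - <<'E'
from mv import *
s,p,R=report()
E
```

```text
t 40.45 tip crate x,y,z,lean [1.02400e-01 5.00000e-04 1.23700e-01 3.17176e+01] F [-0.4  -0.35  0.71] gap 0.0004164212797138761
```

Force dropped to about 0, which looks like the snap. I'll feel on for the stop.

servo_tool(deltas=[[0, 0.0003, 0.0002, 0, 0, 0, 1], [0, 0.0003, 0.0002, 0, 0, 0, 1], [0, 0.0003, 0.0002, 0, 0, 0, 1], [0, 0.0003, 0.0002, 0, 0, 0, 1], [0, 0.0003, 0.0002, 0, 0, 0, 1], [0, 0.0003, 0.0002, 0, 0, 0, 1], [0, 0.0003, 0.0002, 0, 0, 0, 1], [0, 0.0003, 0.0002, 0, 0, 0, 1], [0, 0.0003, 0.0002, 0, 0, 0, 1], [0, 0.0003, 0.0002, 0, 0, 0, 1]])

```text
time_s: 41.7
ee_pos: [0.6853, -0.0435, 0.1073]
tool_rot: [2.588, -0.003, 1.63]
contact_force: [-1.5, -1.0, 0.5]
finger_gap: 0.0005
```

```bash
python3 - <<'E'
from mv import *
s,p,R=report()
E
```

```text
t 41.7 tip crate x,y,z,lean [1.05800e-01 7.00000e-04 1.23500e-01 3.17039e+01] F [-1.52 -0.98  0.47] gap 0.00047349962347798154
```

servo_tool(deltas=[[0, 0.0003, 0.0002, 0, 0, 0, 1], [0, 0.0003, 0.0002, 0, 0, 0, 1], [0, 0.0003, 0.0002, 0, 0, 0, 1], [0, 0.0003, 0.0002, 0, 0, 0, 1], [0, 0.0003, 0.0002, 0, 0, 0, 1], [0, 0.0003, 0.0002, 0, 0, 0, 1], [0, 0.0003, 0.0002, 0, 0, 0, 1], [0, 0.0003, 0.0002, 0, 0, 0, 1], [0, 0, 0, 0, 0, 0, 1], [0, 0, 0, 0, 0, 0, 1]])

```text
time_s: 42.95
ee_pos: [0.6874, -0.0434, 0.107]
tool_rot: [2.589, -0.003, 1.63]
contact_force: [-7.9, -1.2, 5.0]
finger_gap: 0.0004
```

```bash
python3 - <<'E'
from mv import *
s,p,R=report()
E
```

```text
t 42.95 tip crate x,y,z,lean [1.07900e-01 7.00000e-04 1.23100e-01 3.16435e+01] F [-7.88 -1.19  5.01] gap 0.0004066992372408289
```

servo_tool(deltas=[[0, 0.0003, 0.0002, 0, 0, 0, 1], [0, 0.0003, 0.0002, 0, 0, 0, 1], [0, 0.0003, 0.0002, 0, 0, 0, 1], [0, 0.0003, 0.0002, 0, 0, 0, 1], [0, 0.0003, 0.0002, 0, 0, 0, 1], [0, 0, 0, 0, 0, 0, 1], [0, 0, 0, 0, 0, 0, 1], [0, 0, 0, 0, 0, 0, 1], [0, 0, 0, 0, 0, 0, 1], [0, 0, 0, 0, 0, 0, 1]])

```text
time_s: 44.2
ee_pos: [0.6878, -0.0433, 0.1065]
tool_rot: [2.591, -0.002, 1.63]
contact_force: [-12.0, -1.4, 9.2]
finger_gap: 0.0003
```

```bash
python3 - <<'E'
from mv import *
s,p,R=report()
E
```

```text
t 44.2 tip crate x,y,z,lean [1.08400e-01 8.00000e-04 1.22700e-01 3.15458e+01] F [-11.95  -1.39   9.22] gap 0.0003164040047980549
```

servo_tool(deltas=[[0, 0.0003, 0.0002, 0, 0, 0, 1], [0, 0.0003, 0.0002, 0, 0, 0, 1], [0, 0.0003, 0.0002, 0, 0, 0, 1], [0, 0.0003, 0.0002, 0, 0, 0, 1], [0, 0.0003, 0.0002, 0, 0, 0, 1], [0, 0.0003, 0.0002, 0, 0, 0, 1], [0, 0, 0, 0, 0, 0, 1], [0, 0, 0, 0, 0, 0, 1], [0, 0, 0, 0, 0, 0, 1], [0, 0, 0, 0, 0, 0, 1]])

```text
time_s: 45.45
ee_pos: [0.6883, -0.0432, 0.1059]
tool_rot: [2.593, -0.002, 1.63]
contact_force: [-19.7, -2.5, 14.3]
finger_gap: 0.0004
```

```bash
python3 - <<'E'
from mv import *
s,p,R=report()
E
```

```text
t 45.45 tip crate x,y,z,lean [1.08900e-01 9.00000e-04 1.22100e-01 3.14201e+01] F [-19.68  -2.53  14.34] gap 0.0004209343671188262
```

The wall is firm at 24 N, so this is the stop. I'll back off along the tool axis, away from the rail.

servo_tool(deltas=[[0, -0.008, -0.004, 0, 0, 0, 1], [0, -0.008, -0.006, 0, 0, 0, 1], [0, -0.005, -0.012, 0, 0, 0, 1], [0, 0, -0.015, 0, 0, 0, 1], [0, 0, -0.015, 0, 0, 0, 1], [0, 0, -0.018, 1, 0, 0, 1], [0, 0, -0.018, 1, 0, 0, 1], [0, 0, -0.018, 1, 0, 0, 1], [0, -0.01, -0.018, 1, 0, 0, 1], [0, -0.01, -0.018, 1, 0, 0, 1]])

```text
time_s: 46.7
ee_pos: [0.5844, -0.0497, 0.21]
tool_rot: [2.675, -0.002, 1.631]
contact_force: [0.5, -0.4, -0.6]
finger_gap: 0.0005
```

servo_tool(deltas=[[0, -0.02, -0.015, 2, 0, 0, 1], [0, -0.02, -0.015, 2, 0, 0, 1], [0, -0.02, -0.015, 2, 0, 0, 1], [0, -0.02, -0.01, 2, 0, 0, 1], [0, -0.02, 0, 2, 0, 0, 1], [0, -0.02, 0, 2, 0, 0, 1], [0, 0, 0, 0, 0, 0, 1], [0, 0, 0, 0, 0, 0, 1], [0, 0, 0, 0, 0, 0, 1], [0, 0, 0, 0, 0, 0, 1]])

```text
time_s: 47.95
ee_pos: [0.4518, -0.0576, 0.2149]
tool_rot: [2.885, -0.003, 1.63]
contact_force: [0.4, -0.4, 0.5]
finger_gap: 0.0004
```

```bash
python3 - <<'E'
from h import *
from mv import *
from rig import get_image
s,p,R=report();print(np.round(s["joint_pos"],2))
d=get_image("scene")
b=get_image("top");np.savez("scene5.npz",**d);np.savez("top5.npz",**b)
A1=cv2.resize(d["img"][120:260,180:340],(600,525),interpolation=cv2.INTER_CUBIC)
B1=cv2.resize(b["img"][125:285,240:290],(164,525),interpolation=cv2.INTER_CUBIC)
cv2.imwrite("pics/s7.png",np.hstack([A1,B1])[:,:,::-1])
E
```

```text
t 47.95 tip crate x,y,z,lean [-1.23000e-01  1.70000e-03  2.33300e-01  1.47189e+01] F [ 0.43 -0.36  0.51] gap 0.0004140457074549571
[ 1.05  0.37 -1.23  2.21  0.63  0.63  1.04]
```

View pics/s7.png

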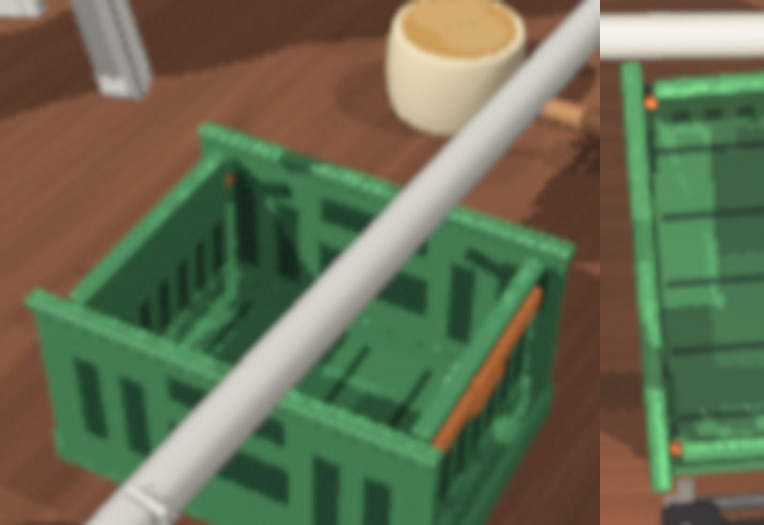

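```bash
python3 - <<'E'
from h import *
from mv import O,A,B
d=load("scene5.npz");hsv=cv2.cvtColor(d["img"],cv2.COLOR_RGB2HSV)
m=cv2.inRange(hsv,(4,150,80),(16,255,255))
n,l,st,c=cv2.connectedComponentsWithStats(m)
print([(st[i].tolist(),c[i].round(1).tolist()) for i in range(1,n) if 220<c[i][0]<340 and 160<c[i][1]<250])
pt=lambda x,y,z:np.r_[O+x*A+y*B,z]
for q in(1.5,1.55,1.6):
  for L in(.085,.0785):
    print(q,L,"far",proj(d,[pt(.118-L*np.cos(q)+.008*np.sin(q),y,.034+L*np.sin(q)+.008*np.cos(q)) for y in(.07,0,-.07)]).round(1).tolist(),
     "near pin+",proj(d,[pt(-.118+L*np.cos(q)-.006,y,.034+L*np.sin(q)) for y in(.088,)]).round(1).tolist())
  print(" far rim lip",proj(d,[pt(.118-.112*np.cos(q)+.009,y,.034+.112*np.sin(q)) for y in(.08,-.08)]).round(1).tolist())
E
```

```text
[([296, 197, 29, 43, 207], [309.8, 219.2])]
1.5 0.085 far [[320.0, 200.8], [308.0, 219.2], [294.8, 239.4]] near pin+ [[239.2, 167.2]]
1.5 0.0785 far [[319.9, 202.8], [308.0, 221.2], [294.9, 241.5]] near pin+ [[239.2, 169.1]]
 far rim lip [[322.3, 190.1], [293.0, 234.2]]
1.55 0.085 far [[321.6, 201.5], [309.7, 219.9], [296.6, 240.2]] near pin+ [[237.8, 166.7]]
1.55 0.0785 far [[321.4, 203.4], [309.6, 221.8], [296.5, 242.2]] near pin+ [[237.9, 168.6]]
 far rim lip [[324.5, 190.7], [295.4, 235.0]]
1.6 0.085 far [[323.2, 202.2], [311.4, 220.6], [298.3, 241.0]] near pin+ [[236.4, 166.2]]
1.6 0.0785 far [[322.9, 204.1], [311.1, 222.6], [298.1, 243.0]] near pin+ [[236.6, 168.2]]
 far rim lip [[326.7, 191.5], [297.8, 236.0]]
```

```bash
python3 -c "
from rig import close_job
print(close_job())"
```

```text
the job is handed in; nothing more can be done
None
```

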